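# Load the filter cartridge and clamp it home

### The arm

A 6-joint arm with a two-finger parallel gripper is mounted at the origin on a cart in front of the work surface, level with it; the furniture and walls round the work are solid. World frame = base frame: x ahead of the robot, y to its left, z up, the work surface at z = 0. Lengths are in mm, angles in rad, forces in N, time in s.
With the tool pointing down it reaches from about 400 to 925 mm from the base axis. Payload 12.5 kg.
Tool frame: the origin (TCP) lies at the very end of the fingers, on their centre line; the grasp point (between the pads) lies 19 mm behind it; x points along the fingers, y is the direction in which the jaws open and shut, and the axes are right-handed (so a half turn about x gives the same grasp; the last joint's range is limited). The gripper opens to 95 mm and grips with 3 to 60 N. Pads are 20 mm wide; open, the fingers measure 119 mm over their backs; the gripper's body (75 mm by 180 mm) begins 59 mm behind the grasp point.
Start: joints at [-1.247, 0.491, 1.559, -0, 1.092, -0.106], TCP at [260.455, -568.164, 214.661] pointing down, gripper open.
Joint ranges: [-3.1, 3.1], [-0.84, 2.19], [0.05, 2.79], [-1.13, 4.28], [0.06, 2.93], [-2.69, 2.69]. Speed limits (rad/s): [2.22, 2.22, 2.79, 3.14, 3.14, 3.14].

### API

Orientations are given as [roll, pitch, yaw] about the fixed x, y, z axes, in that order (R = Rz(yaw) Ry(pitch) Rx(roll)).
In Python, from cell import env, optics, job gives the robot as it stands.
- The arm moves only by the shell command python3 -m handwheel 'ROWS' [OPENING]. ROWS is JSON, a list of rows, each an object with "travel": the shift along the world's x, y, z in mm, a list of three; "roll": the turn about the world's z in degrees. In form: [{"travel": [dx, dy, dz], "roll": roll}, ...]. A call has 1 to 8 rows; each row is the pose to reach, as a shift and turn from the pose commanded when the call began; what a row does not reach only later rows make up. A row lasts 1/10 s, in which the tool goes at most 50 mm and 8.59 degrees, less where a joint would pass 70% of its speed; a pose out of reach is approached as far as the arm can. A call with a gripper value outside its range is refused whole. OPENING is the closure, from -1 (fully open) to 1 (shut), set as the call begins (- or left out, the last holds). The fingers move at their own pace and stop on an object; the grip force is fixed at half the most. Time passes only in rows, so rows that repeat a pose let the fingers close. It gives the time, the measured TCP pose, the force and the opening at its end, in the units of the state.
- env.state(): the state, without advancing time (a new reading comes with each control period).
- optics.read_camera(name): name is "side" or "top"; returns the picture (480x640x3 uint8, red, green, blue); there is no depth.
- optics.camera_params(name): a dict with "fx", "fy", "cx", "cy" (pixels), "world_from_camera" (4x4, takes a point from camera to world coordinates). Camera axes: x right, y up, looking along -z (the intrinsics and any distortion apply to the point x, -y, -z); pixel columns grow to the right and rows downward; lengths in mm; the calibration is good to about 2 mm. A picture is of the moment at which its call begins. camera_params takes no time and is no camera call.
- job.job_done(): hands the job in, once; it reports no verdict.
The state is a dict: "t": time; "joints": joint angles; "qvel": joint speeds; "tau": joint torques, N m; "eef_pos": TCP position; "tcp_rot": TCP orientation; "ft_force": force on the tool from outside, world axes, zero at the start; "moment": the same for the moment, N m; "opening": opening from 0.0 (shut) to 1.0 (fully open).
Only numpy, scipy, OpenCV 4.12 (cv2) and the standard library are available. Lean on these libraries where they do the work, as an engineer would, in place of code of your own. Each camera call takes 0.05 s, during which the arm holds its last target.

### The job

Stand the white filter cartridge upright in the bore of the filter cradle, let go of it, then swing the hinged clamp over and press its bar down so that the clamp, not your fingers, drives the cartridge all the way down until it bottoms firmly on its hidden seat. Press gently: stop soon after you feel it bottom instead of forcing it, and leave the clamp down on the cartridge. Do not disturb the other things on the worktop.

Things in the scene. Friction and masses are not known exactly. Their poses are not given: they have to be found in the camera images.
- cartridge_mid (a point): centre (half-way up) of the filter cartridge: a loose white plain cylinder with grey bands, 40 mm in diameter, 80 mm tall, 0.13 to 0.25 kg, standing upright on the worktop at the start, its own z axis up. Its rim at the foot is bevelled (6 mm high, 3.5 mm in). Either end cap is flat.
- cradle: filter cradle, fixed to the worktop, elsewhere each time: grey block 64 x 64 mm, top 75 mm above the worktop, with an upright bore, on a steel plate 180 x 74 x 8 mm (x -65 to +115 mm). Origin on the worktop under the bore axis; z up; x points from the bore to the clamp's hinge 65 mm away, y along the hinge axis. Two hinge cheeks at x 53 to 77 mm, |y| 13 to 19 mm, 122 mm high.
- bore_mouth (a point): centre of the bore's mouth, on the block's top face, 75 mm above the worktop; z up. The bore is 43 mm in diameter and smooth. 30 mm below the mouth a rubber friction collar carries the cartridge, which then stands out 50 mm above the block. The collar slides down only under about 8 N and stays where it is pushed to.
- cartridge: the same cartridge; origin at the centre of its underside. In the cradle it bottoms on a rigid hidden seat after 9 to 23 mm of travel with the collar, different each time and not shown beforehand by any reading; only the rising resistance (or that it stops sinking) tells.
- clamp (a joint): angle a of the clamp arm (rad): 0 = arm level over the bore; about 2 = standing up, leaning back from the bore (start: 1.85 to 2.15); lowest -0.35. It stays where it is left (stiff hinge, 0.2 N m). With a cartridge on the unmoved collar the pad touches it at about 0.23; pressed home the angle lies between 0.1 and -0.25.
- clamp_hinge (a point): hinge axis of the clamp, 110 mm above the worktop, 65 mm along the cradle's x from the bore axis
- clamp_bar (a point): centre of the clamp's handle: round black bar, 16 mm in diameter, 90 mm long, along the cradle's y, at the end of the flat arm (16 x 10 mm). 130 mm along and 18 mm above the hinge when the arm is level. It is at cradle x = 65 - 130 cos a + 18 sin a mm, height 110 + 130 sin a + 18 cos a mm. It resists downward with half the pad's force, 0 to 2 N more while moving, 0 to 3 N less at rest: 4 to 6 N while the cartridge slides; once bottomed aim for 12 N moving or 9 N at rest.
- clamp_pad: smooth nylon pad, 28 mm in diameter, under the arm's middle, 65 mm from the hinge; origin at the centre of its lower face, level with the hinge axis when the arm is level. Sprung: gives 1 mm for each 5 N, up to 11 mm. About 8 N at the pad makes the cartridge slide; once bottomed it must be pressed with at least 14 N for a moment (0.2 s), never with more than 34 N.
- masking_tape: bystander: roll of masking tape lying flat, 106 mm across, 25 mm high
- tape_measure: bystander: pocket tape measure, 33 x 71 x 62 mm
- marker: bystander: marker pen lying down, 135 mm long
- mug: bystander: white mug, 95 mm high
- screwdriver_small: bystander: small screwdriver lying down, 141 mm long
There are look-alikes about, which are no part of the job. There is more than one size of the cartridge; the job needs the larger.

How it is judged (in metres and radians):
On the way, in this order (a step that is already met when the one before it is completed fails the run):
1. the cartridge stands upright in the bore on the collar, released, the clamp still open (horizontal distance between cartridge_mid and bore_mouth below 0.004 m and angle between cartridge_mid's own z axis and vertical below 0.08 rad and z of cartridge_mid in the frame of bore_mouth between 0.005 and 0.013 m and contact force between the fingers and cartridge below 0.3 N and value of joint clamp above 0.7 rad), for 0.2 s.
2. the clamp's pad presses the bottomed cartridge with at least 14 N for 0.2 s (it slides at 8 N until it is home) (horizontal distance between cartridge_mid and bore_mouth below 0.004 m and angle between cartridge_mid's own z axis and vertical below 0.08 rad and z of cartridge_mid in the frame of bore_mouth below 0.0025 m and contact force between clamp_pad and cartridge above 14 N), for 0.2 s.
At the end, for the whole second after the job is handed in: The cartridge stands in the bore (within 4 mm of its axis and 0.08 rad of upright), at rest, driven home at least 7.5 mm below where it first rested, and the clamp is down (below 0.2 rad), its pad still bearing on the cartridge with over 1 N (horizontal distance between cartridge_mid and bore_mouth below 0.004 m and angle between cartridge_mid's own z axis and vertical below 0.08 rad and z of cartridge_mid in the frame of bore_mouth below 0.0025 m and contact force between clamp_pad and cartridge above 1 N and value of joint clamp below 0.2 rad and linear speed of cartridge below 0.01 m/s); the robot touches nothing.
It fails at once if the clamp's pad presses the cartridge with more than 34 N (contact force between clamp_pad and cartridge above 34 N).
It fails at once if the fingers touch the cartridge once it has been driven more than 5 mm down the bore (pushed by hand instead of by the clamp) (contact force between the arm and cartridge above 0.5 N and horizontal distance between cartridge_mid and bore_mouth below 0.005 m and z of cartridge_mid in the frame of bore_mouth below 0.005 m).
It fails at once if a bystander (masking tape, tape measure, marker, mug or screwdriver) is moved by more than 30 mm (distance of any of masking_tape, tape_measure, marker, mug, screwdriver_small from where it was at the start of the episode above 0.03 m).
It also fails if it takes over 64 s, if anything falls off the work surface, if the arm or the gripper's body presses on something with over 40 N, if the wrist force passes 120 N, or if a joint passes its speed limit or range.

## Working session

There is one attempt and no reset: what is moved stays moved. The work goes in short steps, Python scripts to look and compute and a shell command to move; the robot and the scene stay as the last step left them, time stands still between calls to the robot, and variables do not carry over. Pictures are saved under pics/ and viewed, and the job is handed in when it is done.

```bash
ls; mkdir -p pics; python3 - <<'E'
from cell import env, optics, job
import cv2
for n in ("side","top"):
    im=optics.read_camera(n); cv2.imwrite(f"pics/{n}0.png",im[:,:,::-1])
    p=optics.camera_params(n); print(n,p)
s=env.state(); print(s)
E
```

```text
pics
side {'fx': 585.8703185528069, 'fy': 585.8703185528069, 'cx': 319.51953089865555, 'cy': 236.77344659924148, 'world_from_camera': array([[ 9.96868790e-01, -3.51773843e-02,  7.08178443e-02,
         6.10216416e+02],
       [ 7.88566320e-02,  3.75978870e-01, -9.23266766e-01,
        -1.34994270e+03],
       [ 5.85209679e-03,  9.25960281e-01,  3.77575571e-01,
         6.74847868e+02],
       [ 0.00000000e+00,  0.00000000e+00,  0.00000000e+00,
         1.00000000e+00]])}
top {'fx': 476.32963146895963, 'fy': 476.32963146895963, 'cx': 315.1891976544217, 'cy': 236.2491615545495, 'world_from_camera': array([[ 1.20433228e-02,  9.90989380e-01, -1.33397928e-01,
         3.39033767e+02],
       [-9.99927452e-01,  1.19655306e-02, -1.38484377e-03,
         7.87583628e+01],
       [ 2.23811522e-04,  1.33404929e-01,  9.91061590e-01,
         1.21462391e+03],
       [ 0.00000000e+00,  0.00000000e+00,  0.00000000e+00,
         1.00000000e+00]])}
{'t': 0.1, 'joints': array([-1.24659953e+00,  4.91485178e-01,  1.55939613e+00, -8.17416289e-06,
        1.09169202e+00, -1.05606355e-01]), 'qvel': array([ 0.00051422,  0.00038656, -0.00183542,  0.00138309, -0.00078209,
        0.00163856]), 'tau': array([ 4.02203310e-03, -6.13625550e+01, -2.58605504e+01,  6.94243074e-02,
        4.70013125e-02, -6.12020813e-05]), 'eef_pos': array([ 260.37819046, -567.94115412,  214.126319  ]), 'tcp_rot': array([-1.6690098 ,  1.56981563,  1.90238978]), 'ft_force': array([ 0.31087905, -0.04226052,  0.55514362]), 'moment': array([ 0.03358041, -0.01873332,  0.01742932]), 'opening': 1.0010073665708346}
```

View pics/top0.png

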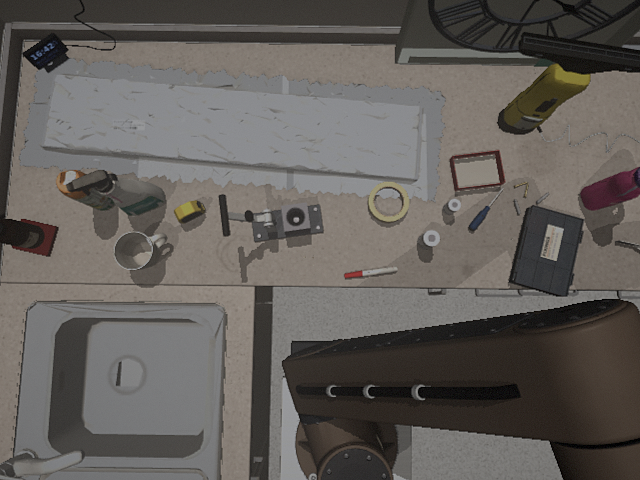

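View pics/side0.png

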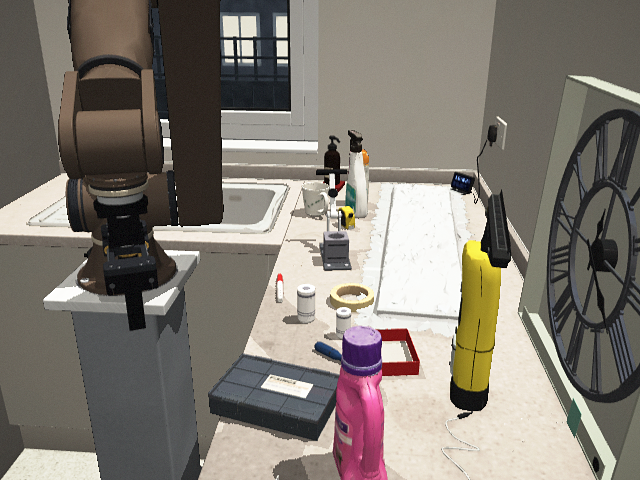

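Candidates for the cartridge are the white cylinder at top (431,240) / side (306,303) and the one at top (454,205) / side (343,320). The first looks larger. I'll confirm in enlarged crops and measure.

```bash
cat > h.py <<'E'
import numpy as np, cv2
from cell import env, optics, job
def ray(n,u,v):
    p=optics.camera_params(n); M=np.array(p["world_from_camera"])
    d=np.array([(u-p["cx"])/p["fx"],-(v-p["cy"])/p["fy"],-1.0])
    return M[:3,3],M[:3,:3]@d
def onz(n,u,v,z):
    o,d=ray(n,u,v); return o+d*(z-o[2])/d[2]
def two(a,b):
    o1,d1=ray("top",*a); o2,d2=ray("side",*b)
    A=np.stack([d1,-d2],1); t=np.linalg.lstsq(A,o2-o1,rcond=None)[0]
    p,q=o1+t[0]*d1,o2+t[1]*d2
    return (p+q)/2,np.linalg.norm(p-q)
def proj(n,P):
    p=optics.camera_params(n); M=np.linalg.inv(np.array(p["world_from_camera"]))
    c=M[:3,:3]@np.array(P)+M[:3,3]
    return p["cx"]+p["fx"]*c[0]/-c[2], p["cy"]-p["fy"]*c[1]/-c[2]
E
python3 - <<'E'
from h import *
t=cv2.imread("pics/top0.png"); s=cv2.imread("pics/side0.png")
a=cv2.resize(t[180:280,200:330],None,fx=6,fy=6,interpolation=cv2.INTER_CUBIC); cv2.imwrite("pics/c1.png",a)
a=cv2.resize(t[190:260,400:480],None,fx=6,fy=6,interpolation=cv2.INTER_CUBIC)
b=cv2.resize(s[270:350,280:370],None,fx=5,fy=5,interpolation=cv2.INTER_CUBIC)
w=np.zeros((430,480+0,3),np.uint8)
c=np.zeros((820,0,3),np.uint8)
cv2.imwrite("pics/c2.png",cv2.resize(a,(400,350))); 
h=350; b2=cv2.resize(b,(394,350)); cv2.imwrite("pics/c2.png",np.hstack([cv2.resize(a,(400,350)),b2]))
a=cv2.resize(s[160:280,300:370],None,fx=5,fy=5,interpolation=cv2.INTER_CUBIC); cv2.imwrite("pics/c3.png",a)
E
```

```text
(no output)
```

View pics/c1.png

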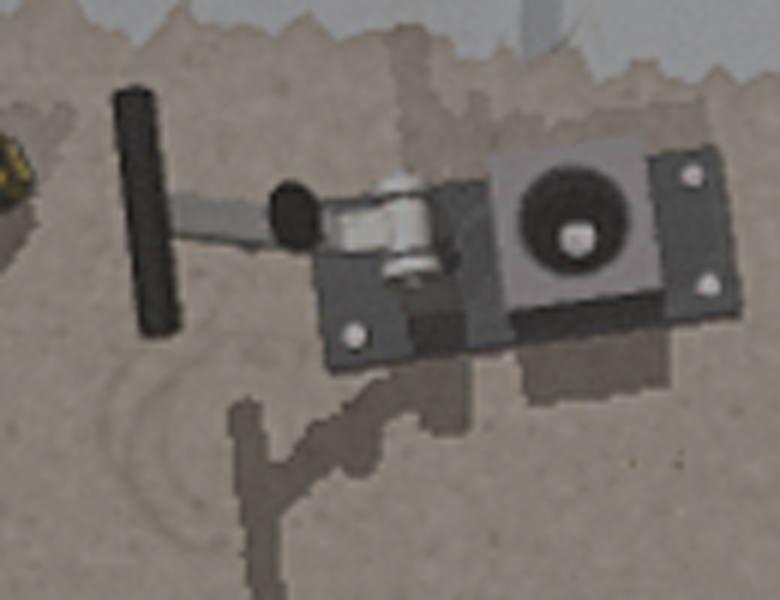

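View pics/c2.png

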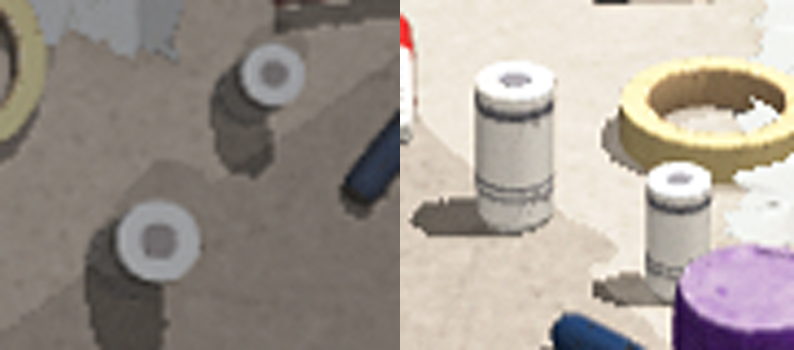

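View pics/c3.png

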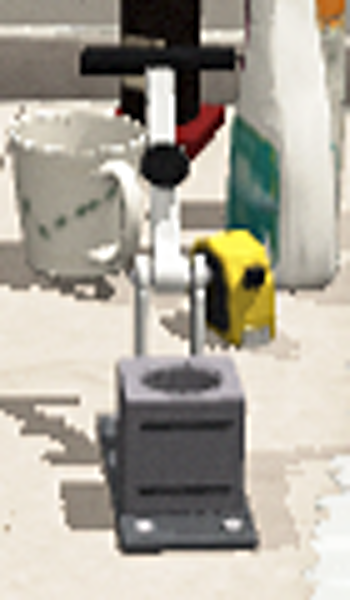

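Crops: the cylinder at top (431.5,238) / side (306,303) is about 40 mm across. The other at (454,205) is only about 31 mm, so the first is the job's cartridge. The bore is at top (295.5,216.7), and the clamp stands up leaning to +y, bar at about (224,215). Next I'll fit these precisely.

```bash
python3 - <<'E'
from h import *
t=cv2.imread("pics/top0.png"); g=cv2.cvtColor(t,cv2.COLOR_BGR2GRAY)
def comp(mask,off,minA=20):
    c,_=cv2.findContours(mask,cv2.RETR_EXTERNAL,cv2.CHAIN_APPROX_NONE)
    for k in c:
        if cv2.contourArea(k)>minA:
            (u,v),r=cv2.minEnclosingCircle(k); M=cv2.moments(k)
            print(off[0]+M['m10']/M['m00'],off[1]+M['m01']/M['m00'],r,cv2.contourArea(k)); 
K=4
def up(x0,x1,y0,y1): return cv2.resize(g[y0:y1,x0:x1],None,fx=K,fy=K,interpolation=cv2.INTER_CUBIC)
def run(box,f,minA):
    m=f(up(*box)).astype(np.uint8)*255
    c,_=cv2.findContours(m,cv2.RETR_EXTERNAL,cv2.CHAIN_APPROX_NONE); out=[]
    for k in c:
        if cv2.contourArea(k)>minA:
            e=cv2.fitEllipse(k); u=(e[0][0]+.5)/K-.5+box[0]; v=(e[0][1]+.5)/K-.5+box[2]
            print(round(u,2),round(v,2),np.round(np.array(e[1])/K,1),e[2]); out.append((u,v))
    return out
print("cart"); 
for u,v in run((415,447,222,256),lambda a:a>150,300): print(onz("top",u,v,80))
print("bore")
for u,v in run((284,308,205,230),lambda a:a<60,300): print(onz("top",u,v,75))
hsv=cv2.cvtColor(t,cv2.COLOR_BGR2HSV); print(g[190:195,424:428].mean(),g[238,425:440], g[217,280:312])
print("bar"); m=(up(214,236,192,240)<50).astype(np.uint8)*255
c,_=cv2.findContours(m,cv2.RETR_EXTERNAL,cv2.CHAIN_APPROX_NONE)
for k in c:
    if cv2.contourArea(k)>300:
        r=cv2.minAreaRect(k); u=(r[0][0]+.5)/K-.5+214; v=(r[0][1]+.5)/K-.5+192; print(u,v,np.array(r[1])/K,r[2])
        b=cv2.boxPoints(r)/K+[214,192]; print(b); print([onz("top",*q,225)[:2] for q in b])
# plate corners z=8 approx from crop c1 px
for q in [(720,145),(742,315),(330,373),(315,255)]:
    print(onz("top",200+q[0]/6-.5,180+q[1]/6-.5,8))
# block top corners
for q in [(490,155),(640,140),(662,290),(508,308)]:
    print(onz("top",200+q[0]/6-.5,180+q[1]/6-.5,75))
s=cv2.imread("pics/side0.png")
print("bar two", two((200+146/6-.5,180+212/6-.5),(300+160/5-.5,160+60/5-.5)))
E
```

```text
cart
431.28 237.73 [14.8 15.4] 113.71858978271484
[ 491.5381736  -198.60484874   80.        ]
bore
295.1 216.49 [16.9 17.1] 111.26386260986328
[540.23783302 129.70069867  75.        ]
139.65 [158 157 151 127 107 109 110 111 109 109 134 158 156 158 152] [ 71  73  97 124 122 114  82  48  46  43  46  45  41  53  87 106 110 109
  90  37  45  48  41  43  67 104 121 120 113  74  72  74]
bar
224.0636920928955 214.91126823425293 [40.92223358  6.76974392] 83.35472106933594
[[218.70875645 195.35432243]
 [225.43301868 194.57091331]
 [230.16862869 235.21821594]
 [223.4443655  236.00162506]]
[array([557.27151908, 285.79137168]), array([559.13971551, 271.59559844]), array([472.26686144, 258.43133929]), array([470.43963077, 272.46703591])]
[586.38834854  70.34576458   8.        ]
[512.66439481  60.16291168   8.        ]
[485.62731102 235.14615495   8.        ]
[536.38314059 243.0377308    8.        ]
[567.39165007 164.11565264  75.        ]
[574.32885082 103.32756188  75.        ]
[512.81898684  93.55765134  75.        ]
[504.73405089 155.50929907  75.        ]
bar two (array([518.18904724, 275.70968161, 213.47050267]), np.float64(1.2900463480604833))
```

```bash
python3 - <<'E'
from h import *
from scipy.spatial.transform import Rotation as R
s=env.state(); r=R.from_euler('xyz',s['tcp_rot']).as_matrix(); print(r.round(3))
y=r[:,1]; print("jaw az",np.degrees(np.arctan2(y[1],y[0])))
# side check of cartridge: mid of column in side crop c2 at px; axis points top (z80) & foot
def sp(x,y): return 280+x/ (394/90)-.5-0, 270+y/(350/80)-.5
print(two((431.28,237.73),sp(516-400,80)))
for P in [(491.5,-198.6,80),(491.5,-198.6,0)]: print(proj("side",P), proj("top",P))
print(sp(116,80),sp(116,212))
for P in [(540,129.5,75)]: print(proj("side",P)); print(300+180/5-.5,160+379/5-.5)
g=cv2.imread("pics/side0.png",0); print(g[290,292:322]); print(g[305,292:322]);print(g[236,318:356])
E
```

```text
[[-0.     0.417 -0.909]
 [ 0.001 -0.909 -0.417]
 [-1.    -0.001 -0.   ]]
jaw az -65.37387434674642
(array([ 492.01217775, -198.32605315,   80.82173936]), np.float64(1.1825472036613844))
(np.float64(305.4899706172679), np.float64(288.1946489132472)) (np.float64(431.27957755163936), np.float64(237.7436767564294))
(np.float64(305.60269181590235), np.float64(319.7478629642967)) (np.float64(423.75111250850154), np.float64(241.80104139210437))
(305.997461928934, 287.7857142857143) (305.997461928934, 317.95714285714286)
(np.float64(335.34817678319104), np.float64(235.57267210506478))
335.5 235.3
[234 233 233 235 238 162 234 255 255 254 255 255 254 254 255 255 255 255
 255 255 255 254 219 223 236 234 234 231 232 232]
[215 217 234 235 240 148 141 154 163 165 168 170 173 172 179 180 189 190
 195 196 198 197 184 224 235 235 237 237 239 237]
[222 221 221 225 234 144 114 184 185 181 121  79  86  81  88  83  71  80
  80  76  74  76  69  68  58  64 147 181 182 181 220 233 233 234 232 231
 231 231]
```

```bash
python3 -m handwheel '[{"travel":[29,46,0],"roll":8},{"travel":[58,92,0],"roll":16},{"travel":[87,138,0],"roll":24},{"travel":[116,184,0],"roll":32},{"travel":[145,230,0],"roll":40},{"travel":[174,276,0],"roll":48},{"travel":[203,322,0],"roll":56},{"travel":[232,369,0],"roll":64}]' -1
```

```text
t: 0.9
eef_pos: [474.2, -227.7, 214.6]
tcp_rot: [-2.485, 1.571, 2.209]
ft_force: [0.6, -0.7, 0.4]
opening: 1.004
```

```bash
python3 -m handwheel '[{"travel":[0,0,-40],"roll":5},{"travel":[0,0,-60],"roll":9.4},{"travel":[0,0,-60],"roll":9.4},{"travel":[0,0,-60],"roll":9.4},{"travel":[0,0,-60],"roll":9.4}]'; python3 - <<'E'
from h import *
from scipy.spatial.transform import Rotation as R
s=env.state(); r=R.from_euler('xyz',s['tcp_rot']).as_matrix();y=r[:,1]; print(s['t'],s['eef_pos'],"jaw az",np.degrees(np.arctan2(y[1],y[0])),s['joints'])
im=optics.read_camera("side")[:,:,::-1]; jm=optics.read_camera("top")[:,:,::-1]
a=cv2.resize(im[220:340,240:380],None,fx=2.8,fy=2.8); b=cv2.resize(jm[180:300,360:500],None,fx=2.8,fy=2.8); cv2.imwrite("pics/d1.png",np.hstack([a,b]))
E
```

```text
t: 1.4
eef_pos: [473.8, -230.2, 155.8]
tcp_rot: [0.905, 1.569, -0.528]
ft_force: [0.3, 0.4, -0.3]
opening: 0.999
1.4 [ 473.84023956 -230.22932491  155.77244943] jaw az 7.887014327906257 [-5.77751832e-01  4.24955834e-01  1.86676840e+00  1.11213529e-04
  8.48201682e-01 -7.15479004e-01]
```

View pics/d1.png

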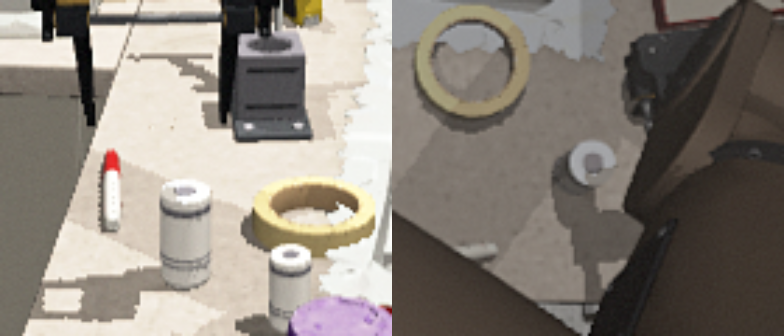

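Arm is short of the target (row rate limit). The cartridge is undisturbed at side crop (185,233). I'll make up the difference, then descend.

```bash
python3 -m handwheel '[{"travel":[9,16,0],"roll":0},{"travel":[18,31.7,0],"roll":0},{"travel":[18,31.7,0],"roll":0},{"travel":[18,31.7,0],"roll":0},{"travel":[18,31.7,-20],"roll":0}]'; python3 - <<'E'
from h import *
print(env.state()['eef_pos'])
E
```

```text
t: 2.0
eef_pos: [492.4, -199.1, 136.6]
tcp_rot: [0.91, 1.566, -0.522]
ft_force: [-0.3, 0.1, -0.0]
opening: 1.002
[ 492.35416031 -199.08302736  136.55819538]
```

```bash
python3 -m handwheel '[{"travel":[0,0,-25],"roll":0},{"travel":[0,0,-50],"roll":0},{"travel":[0,0,-75],"roll":0},{"travel":[0,0,-98],"roll":0},{"travel":[0,0,-98],"roll":0},{"travel":[0,0,-98],"roll":0}]'; python3 - <<'E'
from h import *
im=optics.read_camera("side")[:,:,::-1]
cv2.imwrite("pics/d2.png",cv2.resize(im[220:340,240:380],None,fx=4,fy=4))
E
```

```text
t: 2.6
eef_pos: [491.4, -198.5, 37.1]
tcp_rot: [-2.256, 1.571, 2.595]
ft_force: [-0.1, -0.4, -0.1]
opening: 1.002
```

View pics/d2.png

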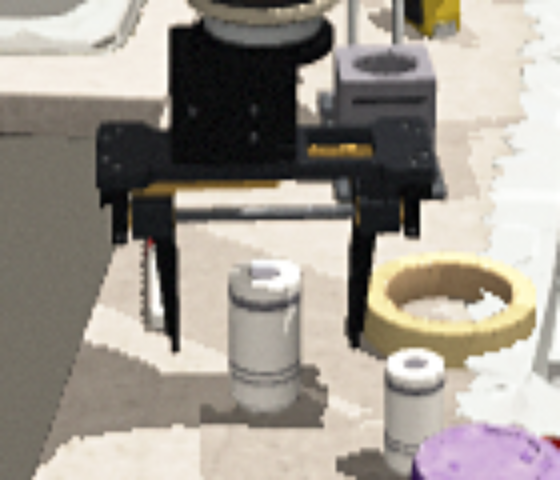

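Fingers straddle the cartridge (265,335 in the crop), centred. Closing.

```bash
python3 -m handwheel '[{"travel":[0,0,0],"roll":0},{"travel":[0,0,0],"roll":0},{"travel":[0,0,0],"roll":0},{"travel":[0,0,0],"roll":0},{"travel":[0,0,0],"roll":0},{"travel":[0,0,0],"roll":0},{"travel":[0,0,0],"roll":0},{"travel":[0,0,0],"roll":0}]' 1; python3 -m handwheel '[{"travel":[0,0,0],"roll":0},{"travel":[0,0,2],"roll":0},{"travel":[0,0,10],"roll":0},{"travel":[0,0,30],"roll":0},{"travel":[0,0,60],"roll":0},{"travel":[0,0,90],"roll":0},{"travel":[0,0,105],"roll":0},{"travel":[0,0,105],"roll":0}]'
```

```text
t: 3.45
eef_pos: [491.5, -197.9, 36.6]
tcp_rot: [2.53, 1.571, 1.099]
ft_force: [-0.3, 0.1, -1.0]
opening: 0.417
t: 4.25
eef_pos: [492.2, -198.3, 144.1]
tcp_rot: [0.939, 1.567, -0.492]
ft_force: [-0.4, -0.3, -1.9]
opening: 0.416
```

```bash
python3 -m handwheel '[{"travel":[4,30,0],"roll":0},{"travel":[9,65,0],"roll":0},{"travel":[15,100,0],"roll":0},{"travel":[20,135,0],"roll":0},{"travel":[25,170,0],"roll":0},{"travel":[30,205,0],"roll":0},{"travel":[35,240,0],"roll":0},{"travel":[40,270,0],"roll":0}]'; python3 -m handwheel '[{"travel":[4,25,0],"roll":0},{"travel":[7,45,0],"roll":0},{"travel":[8,58,0],"roll":0},{"travel":[8,58,0],"roll":0},{"travel":[8,58,0],"roll":0},{"travel":[8,58,0],"roll":0}]';  python3 - <<'E'
from h import *
from scipy.spatial.transform import Rotation as R
s=env.state(); r=R.from_euler('xyz',s['tcp_rot']).as_matrix();y=r[:,1]; print(s['t'],s['eef_pos'],"jaw az",np.degrees(np.arctan2(y[1],y[0])))
im=optics.read_camera("side")[:,:,::-1]; jm=optics.read_camera("top")[:,:,::-1]
cv2.imwrite("pics/d3.png",np.hstack([cv2.resize(im[150:280,280:390],None,fx=4,fy=4)[:,:400],cv2.resize(jm[160:290,230:330],None,fx=4,fy=4)]))
P=np.array([540,129.5,0]); print(proj("side",P+[0,0,106]),proj("side",P+[0,0,186]),proj("side",P+[0,0,75]))
E
```

```text
t: 5.05
eef_pos: [531.0, 73.8, 140.7]
tcp_rot: [-1.73, 1.569, 3.123]
ft_force: [0.2, -0.6, -1.5]
opening: 0.414
t: 5.65
eef_pos: [539.4, 129.2, 141.5]
tcp_rot: [-1.246, 1.57, -2.678]
ft_force: [-0.3, -0.5, -1.1]
opening: 0.413
5.65 [539.371126   129.18456356 141.49007688] jaw az 7.977288419293869
(np.float64(335.53204630707205), np.float64(224.95806493957286)) (np.float64(336.0193333800665), np.float64(196.82746043544674)) (np.float64(335.34817678319104), np.float64(235.57267210506478))
```

View pics/d3.png

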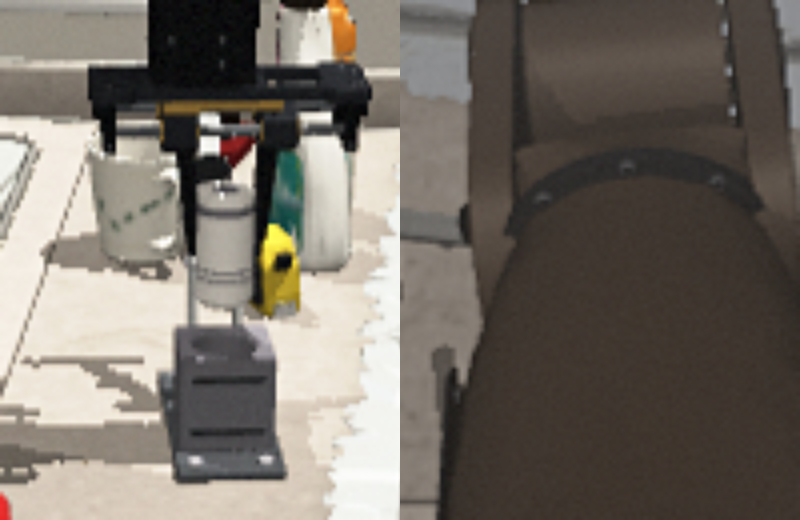

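Held cartridge is right above the bore (both at crop u≈224). Descending in stages.

```bash
python3 -m handwheel '[{"travel":[0.5,0.3,-12],"roll":0},{"travel":[0.5,0.3,-24],"roll":0},{"travel":[0.5,0.3,-30],"roll":0},{"travel":[0.5,0.3,-34],"roll":0},{"travel":[0.5,0.3,-38],"roll":0},{"travel":[0.5,0.3,-38],"roll":0}]';python3 -m handwheel '[{"travel":[0,0,-4],"roll":0},{"travel":[0,0,-8],"roll":0},{"travel":[0,0,-10],"roll":0},{"travel":[0,0,-10],"roll":0}]'
```

```text
t: 6.35
eef_pos: [539.9, 130.4, 103.2]
tcp_rot: [-1.568, 1.57, -2.999]
ft_force: [-0.4, -0.4, -1.7]
opening: 0.416
t: 6.75
eef_pos: [539.9, 130.4, 93.4]
tcp_rot: [-1.524, 1.57, -2.954]
ft_force: [0.3, -0.7, -0.7]
opening: 0.414
```

```bash
python3 -m handwheel '[{"travel":[0,0,-3],"roll":0},{"travel":[0,0,-6],"roll":0},{"travel":[0,0,-8],"roll":0},{"travel":[0,0,-9],"roll":0},{"travel":[0,0,-9],"roll":0}]';python3 -m handwheel '[{"travel":[0,0,-0.7],"roll":0},{"travel":[0,0,-0.7],"roll":0}]';python3 -m handwheel '[{"travel":[0,0,-0.7],"roll":0},{"travel":[0,0,-0.7],"roll":0}]'
```

```text
t: 7.25
eef_pos: [539.9, 130.4, 84.5]
tcp_rot: [-1.584, 1.571, -3.015]
ft_force: [-0.1, -0.0, -1.4]
opening: 0.413
t: 7.45
eef_pos: [540.0, 130.4, 84.0]
tcp_rot: [1.466, 1.571, 0.035]
ft_force: [0.9, 0.7, -2.0]
opening: 0.417
t: 7.65
eef_pos: [540.0, 130.4, 83.2]
tcp_rot: [1.715, 1.571, 0.284]
ft_force: [-1.1, -0.3, -1.6]
opening: 0.415
```

```bash
python3 -m handwheel '[{"travel":[0,0,-0.7],"roll":0},{"travel":[0,0,-0.7],"roll":0}]';python3 -m handwheel '[{"travel":[0,0,-0.6],"roll":0},{"travel":[0,0,-0.6],"roll":0}]'
```

```text
t: 7.85
eef_pos: [540.0, 130.4, 82.5]
tcp_rot: [-1.359, 1.571, -2.79]
ft_force: [-1.5, 0.2, -0.2]
opening: 0.415
t: 8.05
eef_pos: [540.0, 130.4, 81.9]
tcp_rot: [-1.25, 1.571, -2.681]
ft_force: [0.5, 0.2, -1.6]
opening: 0.417
```

```bash
python3 -m handwheel '[{"travel":[0,0,0],"roll":0},{"travel":[0,0,0],"roll":0},{"travel":[0,0,0],"roll":0},{"travel":[0,0,0],"roll":0},{"travel":[0,0,0],"roll":0},{"travel":[0,0,0],"roll":0},{"travel":[0,0,0],"roll":0},{"travel":[0,0,0],"roll":0}]' -1; python3 -m handwheel '[{"travel":[0,0,15],"roll":0},{"travel":[0,0,40],"roll":0},{"travel":[0,0,75],"roll":0},{"travel":[0,-15,110],"roll":0},{"travel":[0,-40,140],"roll":0},{"travel":[0,-80,160],"roll":0},{"travel":[0,-130,170],"roll":0},{"travel":[0,-170,170],"roll":0}]';  python3 - <<'E'
from h import *
im=optics.read_camera("side")[:,:,::-1]; jm=optics.read_camera("top")[:,:,::-1]
cv2.imwrite("pics/d4.png",np.hstack([cv2.resize(im[150:280,280:380],None,fx=4,fy=4)[:,:400],cv2.resize(jm[160:290,220:320],None,fx=4,fy=4)]))
for z in (75,125): print(proj("side",[540,129.5,z]),proj("top",[540,129.5,z]))
E
```

```text
t: 8.85
eef_pos: [540.0, 130.4, 82.0]
tcp_rot: [1.562, 1.571, 0.131]
ft_force: [0.2, 0.4, 0.7]
opening: 0.991
t: 9.65
eef_pos: [540.2, -41.5, 253.7]
tcp_rot: [1.193, 1.568, -0.237]
ft_force: [0.6, 0.4, -0.6]
opening: 1.001
(np.float64(335.34817678319104), np.float64(235.57267210506478)) (np.float64(295.1802908933179), np.float64(216.58694507459384))
(np.float64(335.64608834680905), np.float64(218.37452990554888)) (np.float64(294.2892488148324), np.float64(212.8358630383391))
```

View pics/d4.png

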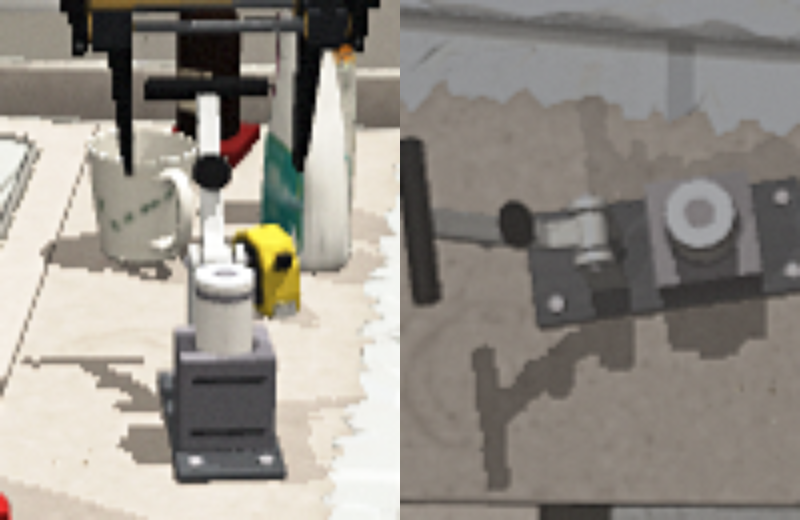

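Cartridge stands upright on the collar: cap at top (294.8,212.8), expected (294.3,212.8). Next I check clearances behind the clamp bar.

```bash
python3 - <<'E'
from h import *
print("spray base",onz("side",356,215,0)," orange base",onz("side",366,185,0))
for h in (150,200,250,300): print(h, onz("side",355,135,h), onz("top",95,183,h))
print("orange top?",two((70,182),(366,153)))
print("spray head",two((92,182),(355,137)))
P=np.array([540,129.5,0]); ux=np.array([-.139,.990,0])
for a in (2.0,2.05,2.1,2.15):
    x=65-130*np.cos(a)+18*np.sin(a); z=110+130*np.sin(a)+18*np.cos(a); q=P+ux*x+[0,0,z]
    print(a,q,proj("side",q),proj("top",q))
print("meas top",200+146/6-.5,180+212/6-.5,"side",300+160/5-.5,160+60/5-.5)
im=optics.read_camera("top")[:,:,::-1]; cv2.imwrite("pics/e1.png",cv2.resize(im[150:290,0:240],None,fx=3.3,fy=3.3))
E
```

```text
spray base [590.42561444 504.81397938   0.        ]  orange base [622.01117199 850.34073049   0.        ]
150 [ 570.0517298 1059.6389934  150.       ] [599.24761647 585.79785674 150.        ]
200 [573.87804677 830.08850478 200.        ] [587.02668823 561.98477651 200.        ]
250 [577.70436375 600.53801616 250.        ] [574.80575999 538.17169628 250.        ]
300 [581.53068072 370.98752754 300.        ] [562.58483175 514.35861605 300.        ]
orange top? (array([605.67331727, 630.38029108, 178.70949388]), np.float64(23.046632659314014))
spray head (array([577.21977644, 542.1799299 , 255.65211101]), np.float64(3.4276919446322616))
2.0 [521.1701645  263.61177801 220.71802243] (np.float64(332.1026885337067), np.float64(170.26817824876076)) (np.float64(228.90940173448598), np.float64(212.60421590985055))
2.05 [520.41323582 269.00285279 217.05779948] (np.float64(331.93168218628165), np.float64(170.99044633651926)) (np.float64(226.67117960177023), np.float64(213.23862101273193))
2.1 [519.68268105 274.20608458 213.12998778] (np.float64(331.7659785351741), np.float64(171.8156683920857)) (np.float64(224.56057451617062), np.float64(213.88005524730465))
2.15 [518.98032621 279.208468   208.94440483] (np.float64(331.6059054756082), np.float64(172.74075406029758)) (np.float64(222.58304181949404), np.float64(214.52634923338934))
meas top 223.83333333333334 214.83333333333334 side 331.5 171.5
```

View pics/e1.png

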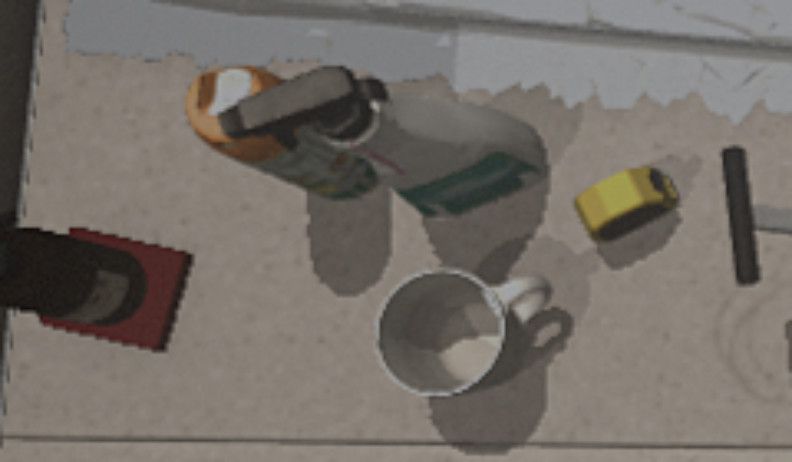

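```bash
python3 -m handwheel '[{"travel":[0,5,30],"roll":0},{"travel":[-3,40,36],"roll":0},{"travel":[-6,80,36],"roll":0},{"travel":[-9,120,36],"roll":0},{"travel":[-12,160,36],"roll":0},{"travel":[-15,200,36],"roll":0},{"travel":[-18,240,36],"roll":0},{"travel":[-20,280,36],"roll":0}]' 1;python3 -m handwheel '[{"travel":[-3,35,0],"roll":0},{"travel":[-5,70,0],"roll":0},{"travel":[-5,70,0],"roll":0},{"travel":[-5,70,0],"roll":0},{"travel":[-5,70,0],"roll":0}]'
```

```text
t: 10.6
eef_pos: [518.9, 243.2, 287.9]
tcp_rot: [-1.932, 1.57, 2.922]
ft_force: [0.9, -0.8, -0.1]
opening: 0.38
t: 11.1
eef_pos: [514.6, 310.3, 287.8]
tcp_rot: [-0.955, 1.57, -2.386]
ft_force: [-0.2, -0.4, 0.2]
opening: 0.012
```

```bash
python3 -m handwheel '[{"travel":[0,0,-30],"roll":0},{"travel":[0,0,-60],"roll":0},{"travel":[0,0,-83],"roll":0},{"travel":[0,0,-83],"roll":0},{"travel":[0,0,-83],"roll":0}]';python3 -m handwheel '[{"travel":[1.4,-10,0],"roll":0},{"travel":[3,-22,5],"roll":0},{"travel":[5,-37,12],"roll":0},{"travel":[7.2,-51,19],"roll":0},{"travel":[9.2,-66,24],"roll":0},{"travel":[11.3,-80,27],"roll":0},{"travel":[11.3,-80,27],"roll":0}]'
```

```text
t: 11.6
eef_pos: [515.4, 309.9, 205.7]
tcp_rot: [1.739, 1.57, 0.307]
ft_force: [0.9, -0.1, -0.1]
opening: 0.006
t: 12.3
eef_pos: [526.7, 228.3, 232.4]
tcp_rot: [0.481, 1.57, -0.951]
ft_force: [0.0, 0.1, 0.6]
opening: 0.001
```

```bash
python3 - <<'E'
from h import *
im=optics.read_camera("side")[:,:,::-1]; 
cv2.imwrite("pics/f1.png",cv2.resize(im[100:280,260:420],None,fx=3.3,fy=3.3))
E
```

```text
(no output)
```

View pics/f1.png

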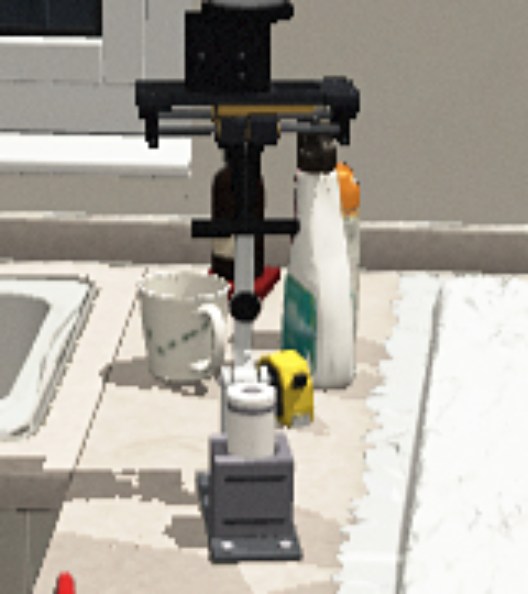

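The bar (crop 245,228) has moved up with the finger behind it. Continuing over the top.

```bash
python3 -m handwheel '[{"travel":[2.2,-16,2],"roll":0},{"travel":[4.5,-32,2],"roll":0},{"travel":[6.8,-48,1],"roll":0},{"travel":[8.4,-60,0],"roll":0},{"travel":[10,-72,-3],"roll":0},{"travel":[11.4,-82,-6],"roll":0},{"travel":[11.4,-82,-6],"roll":0}]'
python3 - <<'E'
from h import *
im=optics.read_camera("side")[:,:,::-1]; jm=optics.read_camera("top")[:,:,::-1]
cv2.imwrite("pics/f2.png",np.hstack([cv2.resize(im[120:280,280:410],None,fx=3,fy=3),cv2.resize(jm[120:280,210:340],None,fx=3,fy=3)]))
E
```

```text
t: 13.05
eef_pos: [537.8, 147.0, 225.5]
tcp_rot: [-0.944, 1.57, -2.376]
ft_force: [0.1, -0.1, 0.4]
opening: 0.006
```

View pics/f2.png

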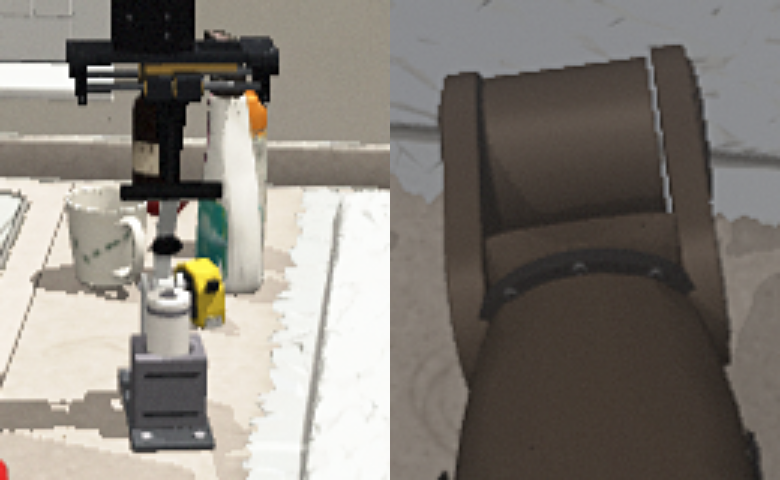

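```bash
python3 -m handwheel '[{"travel":[0,0,15],"roll":0},{"travel":[0,0,26],"roll":0},{"travel":[1.8,-13,26],"roll":0},{"travel":[3.6,-26,26],"roll":0},{"travel":[3.6,-26,26],"roll":0}]'
python3 - <<'E'
from h import *
im=optics.read_camera("side")[:,:,::-1]
cv2.imwrite("pics/f3.png",cv2.resize(im[120:280,280:410],None,fx=3,fy=3))
print(proj("side",[540,129.5,224]))
E
```

```text
t: 13.65
eef_pos: [541.4, 120.7, 251.5]
tcp_rot: [-1.056, 1.57, -2.488]
ft_force: [0.1, 0.9, -0.1]
opening: 0.005
(np.float64(336.25748629975146), np.float64(183.07912610350434))
```

View pics/f3.png

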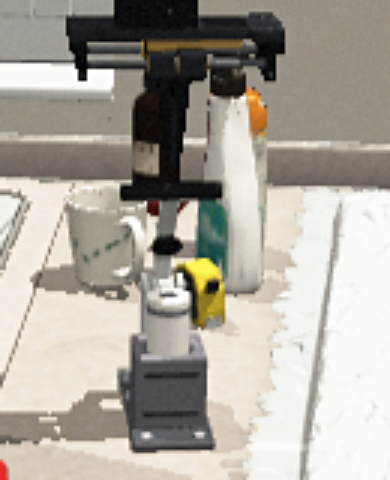

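Bar is where predicted (side 336,183). Finger is above it; now pushing down along the arc.

```bash
python3 -m handwheel '[{"travel":[0.5,-4,-14],"roll":0},{"travel":[1.3,-9,-27],"roll":0},{"travel":[2.5,-18,-36],"roll":0},{"travel":[3.6,-26,-46],"roll":0},{"travel":[4.7,-34,-56],"roll":0},{"travel":[5.7,-40.6,-66],"roll":0},{"travel":[5.7,-40.6,-66],"roll":0}]'
python3 - <<'E'
from h import *
im=optics.read_camera("side")[:,:,::-1]
cv2.imwrite("pics/f4.png",cv2.resize(im[120:280,280:410],None,fx=3,fy=3))
E
```

```text
t: 14.4
eef_pos: [549.4, 73.8, 188.9]
tcp_rot: [0.351, 1.557, -1.079]
ft_force: [-3.0, -53.3, 33.8]
opening: 0.009
```

View pics/f4.png

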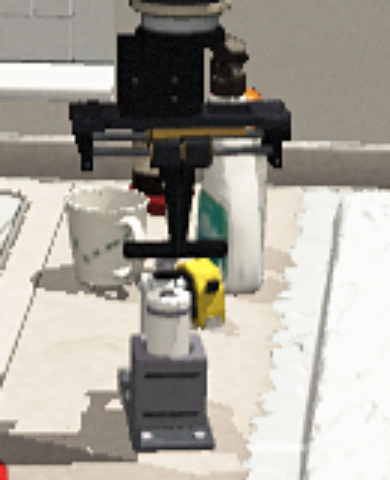

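```bash
python3 - <<'E'
from h import *
P=np.array([540,129.5,0]); ux=np.array([-.139,.990,0])
for a in (0.2,.25,.3,.35,.4,.45,.5,.55,.6,.7):
    x=65-130*np.cos(a)+18*np.sin(a); z=110+130*np.sin(a)+18*np.cos(a); q=P+ux*x+[0,0,z]
    print(a,x.round(1),z.round(1),q.round(1),np.round(proj("side",q),1))
s=env.state(); e=s['eef_pos']; print(e,(e-P)@ux, s['ft_force'],s['moment'])
E
```

```text
0.2 -58.8 153.5 [548.2  71.3 153.5] [337.8 216. ]
0.25 -56.5 159.6 [547.9  73.6 159.6] [337.7 213.4]
0.3 -53.9 165.6 [547.5  76.2 165.6] [337.7 210.9]
0.35 -50.9 171.5 [547.1  79.1 171.5] [337.6 208.4]
0.4 -47.7 177.2 [546.6  82.2 177.2] [337.6 205.9]
0.45 -44.2 182.8 [546.1  85.7 182.8] [337.5 203.4]
0.5 -40.5 188.1 [545.6  89.4 188.1] [337.4 201. ]
0.55 -36.4 193.3 [545.1  93.4 193.3] [337.3 198.6]
0.6 -32.1 198.3 [544.5  97.7 198.3] [337.2 196.2]
0.7 -22.8 207.5 [543.2 106.9 207.5] [336.9 191.7]
[549.38630278  73.99950191 189.16862722] -56.250189197777345 [ -3.82001682 -53.41516966  33.00256792] [-9.89282588  0.55620753  0.10236774]
```

The tip led the bar and wedged against its front side. I'm backing off upward and re-centring over the bar (a≈0.46).

```bash
python3 -m handwheel '[{"travel":[0.4,-3,3],"roll":0},{"travel":[0.6,-5,8],"roll":0},{"travel":[0.6,-5,18],"roll":0},{"travel":[0.6,-5,30],"roll":0},{"travel":[0.6,-5,30],"roll":0}]'
python3 - <<'E'
from h import *
im=optics.read_camera("side")[:,:,::-1]; jm=optics.read_camera("top")[:,:,::-1]
cv2.imwrite("pics/f5.png",np.hstack([cv2.resize(im[120:280,280:410],None,fx=3,fy=3),cv2.resize(jm[120:280,210:340],None,fx=3,fy=3)]))
P=np.array([540,129.5,0]); ux=np.array([-.139,.990,0]);e=env.state()['eef_pos'];print(e,(e-P)@ux,env.state()['tcp_rot'])
E
```

```text
t: 14.95
eef_pos: [548.2, 77.3, 217.6]
tcp_rot: [1.536, 1.568, 0.106]
ft_force: [1.2, 0.1, 0.3]
opening: 0.002
[547.54594586  77.22097356 216.09283671] -52.80512264982861 [1.72004599 1.57033149 0.28992579]
```

View pics/f5.png

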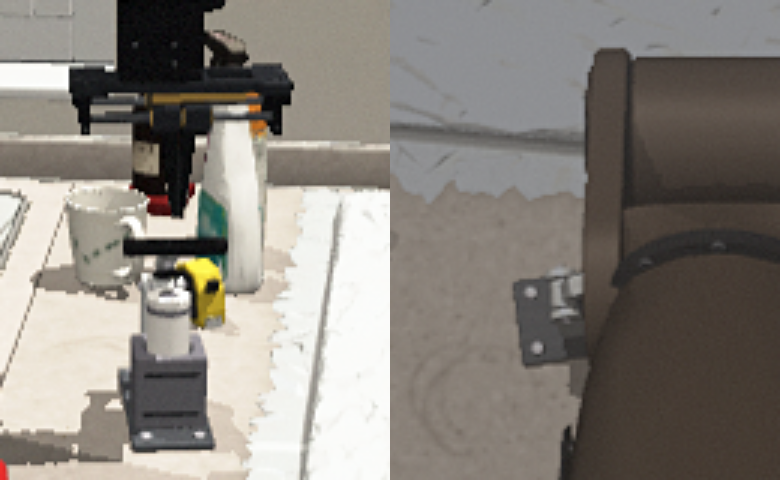

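```bash
python3 -m handwheel '[{"travel":[-0.9,6.5,0],"roll":0},{"travel":[-1.8,13,0],"roll":0},{"travel":[-1.8,13,-10],"roll":0},{"travel":[-1.8,13,-17],"roll":0},{"travel":[-1.8,13,-17],"roll":0}]'; python3 -m handwheel '[{"travel":[0,0,-3],"roll":0},{"travel":[0.1,-1,-6],"roll":0},{"travel":[0.3,-2,-8],"roll":0},{"travel":[0.3,-2,-8],"roll":0}]'
```

```text
t: 15.55
eef_pos: [545.2, 89.8, 197.4]
tcp_rot: [-1.648, 1.568, -3.079]
ft_force: [-0.1, -0.9, 0.2]
opening: 0.001
t: 15.95
eef_pos: [546.2, 87.5, 190.8]
tcp_rot: [1.413, 1.571, -0.018]
ft_force: [0.2, 0.4, -0.3]
opening: 0.002
```

```bash
python3 -m handwheel '[{"travel":[0.2,-1.5,-3],"roll":0},{"travel":[0.4,-3,-6],"roll":0},{"travel":[0.6,-4.5,-9],"roll":0},{"travel":[0.8,-6,-12],"roll":0},{"travel":[0.8,-6,-12],"roll":0}]'; python3 -m handwheel '[{"travel":[0.2,-1.3,-2.5],"roll":0},{"travel":[0.4,-2.6,-5],"roll":0},{"travel":[0.4,-2.6,-5],"roll":0}]'
```

```text
t: 16.45
eef_pos: [546.7, 81.7, 178.4]
tcp_rot: [-1.893, 1.57, 2.959]
ft_force: [-0.5, 0.4, 0.5]
opening: 0.006
t: 16.75
eef_pos: [547.2, 79.1, 173.6]
tcp_rot: [-1.749, 1.57, 3.103]
ft_force: [0.8, 0.0, 0.3]
opening: 0.007
```

```bash
python3 - <<'E'
from h import *
im=optics.read_camera("side")[:,:,::-1]
cv2.imwrite("pics/f6.png",cv2.resize(im[140:260,290:390],None,fx=5,fy=5))
P=np.array([540,129.5,0]); ux=np.array([-.139,.990,0]);s=env.state();e=s['eef_pos'];print(e,(e-P)@ux,s['ft_force'],s['t'])
E
```

```text
[547.23904233  79.15904141 173.73305156] -50.84377588840733 [-0.79033868  0.88560949 -0.45807993] 16.8
```

View pics/f6.png

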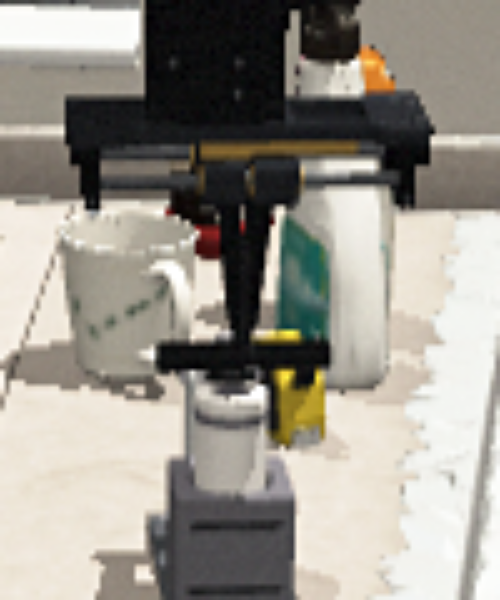

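```bash
python3 -m handwheel '[{"travel":[0.1,-0.8,-2],"roll":0},{"travel":[0.2,-1.6,-4],"roll":0},{"travel":[0.3,-2.4,-6],"roll":0},{"travel":[0.4,-3.2,-8],"roll":0}]'; python3 -m handwheel '[{"travel":[0.1,-0.8,-1],"roll":0},{"travel":[0.1,-0.8,-2],"roll":0}]'; python3 -m handwheel '[{"travel":[0.1,-0.6,-1],"roll":0},{"travel":[0.1,-0.7,-2],"roll":0}]'; python3 -m handwheel '[{"travel":[0.1,-0.6,-1],"roll":0},{"travel":[0.1,-0.7,-2],"roll":0}]'
```

```text
t: 17.2
eef_pos: [547.9, 75.7, 166.1]
tcp_rot: [0.966, 1.57, -0.464]
ft_force: [-0.0, -3.4, 5.1]
opening: 0.008
t: 17.4
eef_pos: [548.0, 74.9, 164.0]
tcp_rot: [1.011, 1.57, -0.419]
ft_force: [-0.5, -4.7, 6.0]
opening: 0.002
t: 17.6
eef_pos: [548.1, 74.3, 162.0]
tcp_rot: [1.01, 1.57, -0.421]
ft_force: [-0.8, -3.6, 4.7]
opening: 0.004
t: 17.8
eef_pos: [548.2, 73.6, 160.0]
tcp_rot: [1.168, 1.57, -0.263]
ft_force: [0.9, -3.8, 5.7]
opening: 0.003
```

```bash
for i in 1; do python3 -m handwheel '[{"travel":[0.1,-0.9,-1],"roll":0},{"travel":[0.2,-1.6,-2],"roll":0}]'; done; python3 -m handwheel '[{"travel":[0.1,-0.6,-1],"roll":0},{"travel":[0.2,-1.2,-2],"roll":0}]';python3 -m handwheel '[{"travel":[0.1,-0.5,-1],"roll":0},{"travel":[0.1,-0.8,-2],"roll":0}]'
```

```text
t: 18.0
eef_pos: [548.3, 72.5, 157.8]
tcp_rot: [2.713, 1.57, 1.282]
ft_force: [2.2, 1.4, 3.6]
opening: 0.004
t: 18.2
eef_pos: [548.2, 71.3, 155.7]
tcp_rot: [-2.382, 1.57, 2.471]
ft_force: [0.1, 1.6, 1.7]
opening: 0.001
t: 18.4
eef_pos: [548.3, 70.3, 153.8]
tcp_rot: [-2.037, 1.57, 2.816]
ft_force: [0.2, 1.4, 2.8]
opening: 0.002
```

```bash
python3 -m handwheel '[{"travel":[0,-0.2,-1],"roll":0},{"travel":[0.1,-0.4,-2],"roll":0}]';python3 -m handwheel '[{"travel":[0,-0.2,-1],"roll":0},{"travel":[0.1,-0.4,-2],"roll":0}]';python3 -m handwheel '[{"travel":[0,-0.2,-1],"roll":0},{"travel":[0.1,-0.4,-2],"roll":0}]'
```

```text
t: 18.6
eef_pos: [548.5, 69.7, 151.8]
tcp_rot: [-1.323, 1.57, -2.753]
ft_force: [-1.0, 1.6, 3.8]
opening: 0.003
t: 18.8
eef_pos: [548.6, 69.1, 149.9]
tcp_rot: [-0.872, 1.57, -2.303]
ft_force: [-1.3, -1.2, 3.2]
opening: 0.004
t: 19.0
eef_pos: [548.7, 68.7, 147.9]
tcp_rot: [-0.725, 1.57, -2.155]
ft_force: [-1.2, -3.0, 4.1]
opening: 0.005
```

```bash
python3 -m handwheel '[{"travel":[0,-0.4,-1],"roll":0},{"travel":[0.1,-0.7,-2],"roll":0}]';python3 -m handwheel '[{"travel":[0,-0.3,-1],"roll":0},{"travel":[0.1,-0.5,-2],"roll":0}]'
```

```text
t: 19.2
eef_pos: [548.8, 68.1, 145.9]
tcp_rot: [-1.077, 1.571, -2.507]
ft_force: [-1.7, -2.0, 3.0]
opening: 0.006
t: 19.4
eef_pos: [548.9, 67.7, 143.9]
tcp_rot: [-0.56, 1.571, -1.991]
ft_force: [-2.6, -3.9, 5.0]
opening: 0.008
```

```bash
python3 -m handwheel '[{"travel":[0,-0.2,-1],"roll":0},{"travel":[0,-0.3,-2],"roll":0}]';python3 -m handwheel '[{"travel":[0,-0.2,-1],"roll":0},{"travel":[0,-0.3,-2],"roll":0}]'
```

```text
t: 19.6
eef_pos: [549.0, 67.2, 142.0]
tcp_rot: [0.063, 1.57, -1.368]
ft_force: [-3.0, -5.0, 7.2]
opening: 0.004
t: 19.8
eef_pos: [549.1, 66.9, 140.2]
tcp_rot: [0.513, 1.57, -0.918]
ft_force: [-2.3, -5.7, 8.7]
opening: 0.002
```

Force is climbing about 1 N per mm (5 → 7.2 → 8.7 N), so the cartridge has bottomed. A little more, then hold.

```bash
python3 -m handwheel '[{"travel":[-0.1,-0.5,-1],"roll":0},{"travel":[-0.1,-0.8,-2],"roll":0}]';python3 -m handwheel '[{"travel":[0,-0.2,-1],"roll":0},{"travel":[0,-0.2,-1],"roll":0}]'
```

```text
t: 20.0
eef_pos: [549.1, 66.3, 138.4]
tcp_rot: [1.414, 1.57, -0.017]
ft_force: [-3.6, -2.3, 9.7]
opening: 0.006
t: 20.2
eef_pos: [549.1, 66.1, 137.4]
tcp_rot: [1.382, 1.57, -0.049]
ft_force: [-2.5, -1.9, 7.1]
opening: 0.004
```

```bash
python3 -m handwheel '[{"travel":[0,-0.2,-1],"roll":0}]'; python3 -m handwheel '[{"travel":[0,-0.2,-1],"roll":0}]';python3 -m handwheel '[{"travel":[0,0,0],"roll":0}]'; python3 -m handwheel '[{"travel":[0,0,0],"roll":0}]';python3 -m handwheel '[{"travel":[0,0,0],"roll":0}]'
```

```text
t: 20.3
eef_pos: [549.2, 66.0, 136.6]
tcp_rot: [1.405, 1.57, -0.026]
ft_force: [-3.5, -2.0, 11.9]
opening: 0.001
t: 20.4
eef_pos: [549.2, 65.8, 135.7]
tcp_rot: [1.438, 1.569, 0.007]
ft_force: [-4.6, -2.1, 13.6]
opening: 0.006
t: 20.5
eef_pos: [549.2, 65.8, 135.6]
tcp_rot: [1.422, 1.57, -0.009]
ft_force: [-3.2, -2.4, 11.7]
opening: 0.003
t: 20.6
eef_pos: [549.2, 65.8, 135.7]
tcp_rot: [1.402, 1.569, -0.029]
ft_force: [-3.4, -1.9, 11.4]
opening: 0.008
t: 20.7
eef_pos: [549.2, 65.7, 135.6]
tcp_rot: [1.392, 1.57, -0.038]
ft_force: [-3.4, -2.7, 11.2]
opening: 0.006
```

Held at 11–12 N at rest for over 0.3 s (pad ≈ 23 N). Now lifting off gently and withdrawing.

```bash
python3 -m handwheel '[{"travel":[0,0,1],"roll":0},{"travel":[0,0,3],"roll":0},{"travel":[0,0,6],"roll":0},{"travel":[0,0,10],"roll":0},{"travel":[0,0,20],"roll":0},{"travel":[0,0,40],"roll":0},{"travel":[0,-20,70],"roll":0},{"travel":[0,-50,100],"roll":0}]'; python3 -m handwheel '[{"travel":[0,-40,10],"roll":0},{"travel":[0,-80,20],"roll":0},{"travel":[0,-120,20],"roll":0},{"travel":[0,-160,20],"roll":0},{"travel":[0,-160,20],"roll":0},{"travel":[0,-160,20],"roll":0}]'
python3 - <<'E'
from h import *
im=optics.read_camera("side")[:,:,::-1]; jm=optics.read_camera("top")[:,:,::-1]
cv2.imwrite("pics/g1.png",np.hstack([cv2.resize(im[160:280,290:370],None,fx=5,fy=5),cv2.resize(jm[170:290,240:320],None,fx=5,fy=5)]))
cv2.imwrite("pics/g2.png",jm); print(env.state()['eef_pos'],env.state()['t'])
P=np.array([540,129.5,0]); ux=np.array([-.139,.990,0])
for a in (-.1,-.05,0,.05,.1,.15,.2):
    x=65-130*np.cos(a)+18*np.sin(a); z=110+130*np.sin(a)+18*np.cos(a); q=P+ux*x+[0,0,z]
    print(a,np.round(proj("side",q),1),np.round(proj("top",q),1))
E
```

```text
t: 21.5
eef_pos: [548.7, 16.1, 236.2]
tcp_rot: [-2.047, 1.57, 2.807]
ft_force: [0.9, -0.3, -0.4]
opening: 0.003
t: 22.1
eef_pos: [548.7, -144.8, 255.1]
tcp_rot: [-2.976, 1.571, 1.874]
ft_force: [-0.2, 0.3, -0.2]
opening: 0.003
[ 548.84277859 -143.45903225  255.11552865] 22.2
-0.1 [337.8 230.9] [322.4 210.1]
-0.05 [337.8 228.5] [322.3 209.6]
0 [337.8 226. ] [322.  209.1]
0.05 [337.8 223.5] [321.6 208.6]
0.1 [337.8 221. ] [321.1 208.2]
0.15 [337.8 218.5] [320.4 207.7]
0.2 [337.8 216. ] [319.5 207.3]
```

View pics/g1.png

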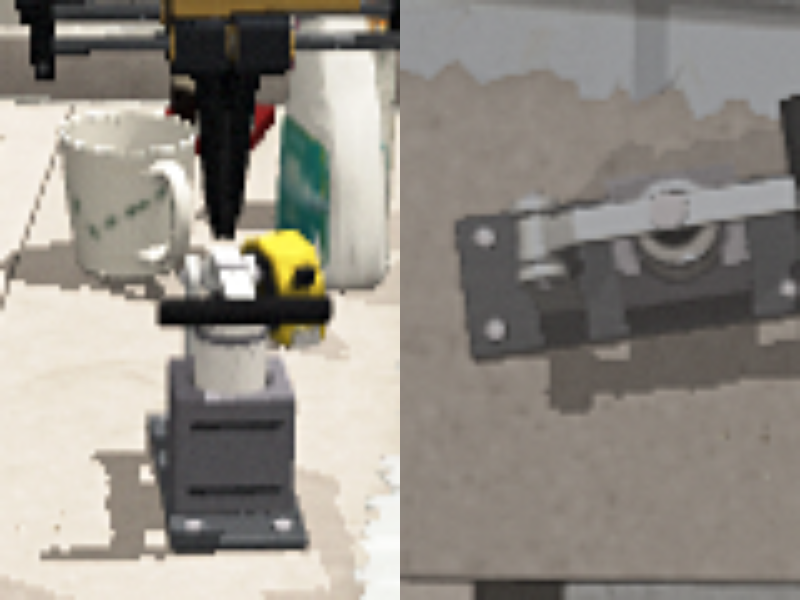

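View pics/g2.png

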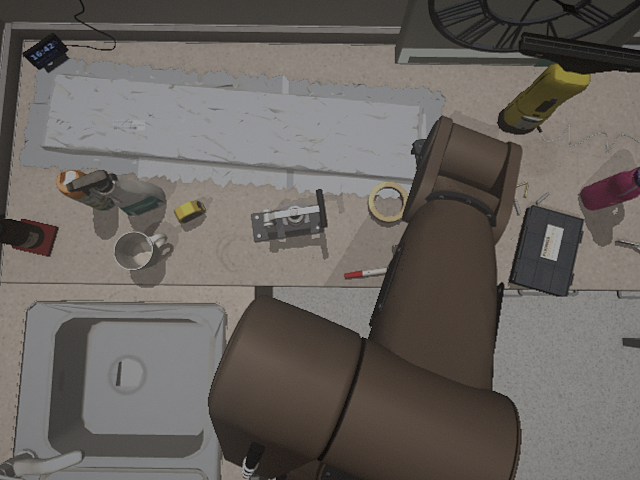

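Clamp is down; bar at side (338.3,221.5), a≈0.09. All bystanders are in place: mug (137,250), tape measure (189,210), tape roll (388,203), marker (365,273); the screwdriver is hidden behind the arm. The bar sprang back a bit more than I expected, so I'll touch it again gently and release more slowly, to be sure the pad still bears.

```bash
python3 - <<'E'
from h import *
g=cv2.cvtColor(optics.read_camera("side"),cv2.COLOR_RGB2GRAY)
for u in (324,328,350,353): print(u,[int(x) for x in g[214:230,u]])
E
python3 -m handwheel '[{"travel":[0,40,0],"roll":0},{"travel":[0,80,0],"roll":0},{"travel":[0,120,0],"roll":0},{"travel":[0,160,0],"roll":0},{"travel":[0,190,-10],"roll":0},{"travel":[0.3,212,-30],"roll":0},{"travel":[0.3,212,-60],"roll":0},{"travel":[0.3,212,-85],"roll":0}]'; python3 -m handwheel '[{"travel":[0,0,-5],"roll":0},{"travel":[0,0,-10],"roll":0},{"travel":[0,0,-15],"roll":0},{"travel":[0,0,-15],"roll":0}]'
```

```text
324 [196, 211, 208, 210, 213, 124, 39, 31, 23, 13, 2, 163, 231, 234, 232, 232]
328 [248, 222, 174, 136, 142, 87, 34, 26, 25, 17, 4, 78, 126, 146, 149, 144]
350 [25, 12, 10, 55, 94, 57, 28, 27, 18, 17, 23, 162, 145, 138, 143, 160]
353 [166, 220, 202, 171, 138, 66, 29, 25, 21, 18, 26, 116, 146, 144, 149, 198]
t: 23.05
eef_pos: [548.6, 69.9, 169.1]
tcp_rot: [1.532, 1.571, 0.104]
ft_force: [0.8, -0.7, -0.8]
opening: 0.007
t: 23.45
eef_pos: [549.4, 67.8, 155.3]
tcp_rot: [1.483, 1.57, 0.052]
ft_force: [0.5, -0.0, -0.9]
opening: 0.006
```

```bash
python3 -m handwheel '[{"travel":[0,0,-3],"roll":0},{"travel":[0,0,-6],"roll":0},{"travel":[0,0,-6],"roll":0}]'; for k in 1; do python3 -m handwheel '[{"travel":[0,0,-1],"roll":0},{"travel":[0,0,-1],"roll":0}]'; done; python3 -m handwheel '[{"travel":[0,-0.2,-1],"roll":0},{"travel":[0,-0.2,-1],"roll":0}]'; python3 -m handwheel '[{"travel":[0,-0.2,-1],"roll":0},{"travel":[0,-0.2,-1],"roll":0}]'; python3 -m handwheel '[{"travel":[0,-0.2,-1],"roll":0},{"travel":[0,-0.2,-1],"roll":0}]'; python3 -m handwheel '[{"travel":[0,-0.2,-1],"roll":0},{"travel":[0,-0.2,-1],"roll":0}]'
```

```text
t: 23.75
eef_pos: [549.1, 67.7, 148.8]
tcp_rot: [-2.175, 1.571, 2.677]
ft_force: [-1.0, 0.2, -0.1]
opening: 0.003
t: 23.95
eef_pos: [549.2, 67.7, 148.0]
tcp_rot: [1.406, 1.571, -0.025]
ft_force: [-0.0, 0.5, -0.1]
opening: 0.005
t: 24.15
eef_pos: [549.2, 67.6, 146.9]
tcp_rot: [2.935, 1.571, 1.505]
ft_force: [-1.3, 0.3, 0.5]
opening: 0.005
t: 24.35
eef_pos: [549.3, 67.4, 146.0]
tcp_rot: [1.558, 1.571, 0.127]
ft_force: [0.2, 0.3, 0.5]
opening: 0.002
t: 24.55
eef_pos: [549.3, 67.2, 145.1]
tcp_rot: [1.472, 1.57, 0.042]
ft_force: [-0.1, 0.1, 1.9]
opening: 0.007
t: 24.75
eef_pos: [549.4, 66.9, 144.1]
tcp_rot: [1.346, 1.57, -0.084]
ft_force: [-0.3, -0.6, 4.3]
opening: 0.008
```

Resistance rises right at contact (1.9 → 4.3 N), well above hinge friction alone, so the pad bears. A touch more, then a slow release.

```bash
python3 -m handwheel '[{"travel":[0,-0.2,-1],"roll":0},{"travel":[0,-0.2,-1],"roll":0}]'; python3 -m handwheel '[{"travel":[0,-0.2,-1],"roll":0},{"travel":[0,-0.2,-1],"roll":0}]'; python3 -m handwheel '[{"travel":[0,0,0.3],"roll":0},{"travel":[0,0,0.6],"roll":0},{"travel":[0,0,0.9],"roll":0},{"travel":[0,0,1.2],"roll":0},{"travel":[0,0,1.5],"roll":0},{"travel":[0,0,1.8],"roll":0},{"travel":[0,0,2.1],"roll":0},{"travel":[0,0,2.4],"roll":0}]'; python3 -m handwheel '[{"travel":[0,0,0.4],"roll":0},{"travel":[0,0,0.8],"roll":0},{"travel":[0,0,1.2],"roll":0},{"travel":[0,0,2],"roll":0},{"travel":[0,0,4],"roll":0},{"travel":[0,0,10],"roll":0},{"travel":[0,0,30],"roll":0},{"travel":[0,0,60],"roll":0}]'; python3 -m handwheel '[{"travel":[0,0,30],"roll":0},{"travel":[0,-30,50],"roll":0},{"travel":[0,-70,50],"roll":0},{"travel":[0,-110,50],"roll":0},{"travel":[0,-150,50],"roll":0},{"travel":[0,-150,50],"roll":0},{"travel":[0,-150,50],"roll":0}]'
python3 - <<'E'
from h import *
im=optics.read_camera("side")[:,:,::-1]; jm=optics.read_camera("top")[:,:,::-1]
cv2.imwrite("pics/g3.png",np.hstack([cv2.resize(im[160:280,290:370],None,fx=5,fy=5),cv2.resize(jm[170:290,240:320],None,fx=5,fy=5)]))
g=cv2.cvtColor(im,cv2.COLOR_BGR2GRAY)
for u in (324,353): print(u,[int(x) for x in g[214:230,u]])
E
```

```text
t: 24.95
eef_pos: [549.4, 66.7, 143.0]
tcp_rot: [1.251, 1.57, -0.18]
ft_force: [0.8, -1.2, 4.2]
opening: 0.006
t: 25.15
eef_pos: [549.4, 66.4, 142.1]
tcp_rot: [1.189, 1.57, -0.242]
ft_force: [1.3, -1.0, 5.0]
opening: 0.005
t: 25.95
eef_pos: [549.0, 66.6, 144.3]
tcp_rot: [-1.881, 1.57, 2.972]
ft_force: [-0.7, 1.2, 0.8]
opening: 0.004
t: 26.75
eef_pos: [548.6, 66.5, 204.3]
tcp_rot: [-1.698, 1.568, -3.128]
ft_force: [0.4, 0.3, -0.1]
opening: 0.005
t: 27.45
eef_pos: [549.0, -84.0, 254.6]
tcp_rot: [2.12, 1.571, 0.687]
ft_force: [-0.7, 0.3, -0.5]
opening: 0.006
324 [195, 213, 212, 206, 211, 147, 60, 26, 18, 12, 0, 100, 224, 235, 233, 232]
353 [162, 221, 204, 169, 135, 63, 24, 30, 19, 16, 23, 114, 145, 144, 149, 199]
```

View pics/g3.png

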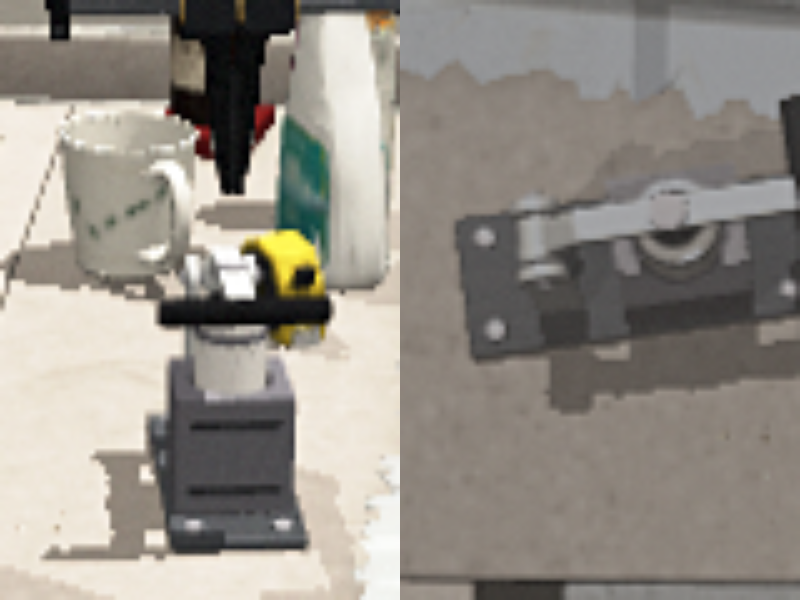

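```bash
python3 - <<'E'
from cell import job
print(job.job_done())
E
```

```text
the job is handed in; nothing more can be done
None
```

I stood the larger (40 mm) cartridge in the bore, let go of it, swung the clamp over and pressed its bar down until the cartridge bottomed. The job is handed in, but no verdict was reported.

**Pressing:** the bar force was mostly 2 to 5 N while the cartridge slid. It then climbed steadily, peaked at 13.6 N and held 11 to 12 N at rest for about 0.3 s. I take that as about 23 N at the pad, between the 14 N needed and the 34 N limit.

**Last checks:**
- **Cartridge:** upright when let go, cap within 1 px of the bore axis. I estimate it sank about 9.5 mm.
- **Clamp:** down at about 0.08 rad. A second touch gave rising resistance of 4 to 5 N within a few mm, more than hinge friction alone, so the pad still bears on the cartridge. I then released it slowly.
- **Bystanders:** the mug, tape measure, tape roll and marker looked unmoved. The screwdriver was hidden behind the arm in the last full top view, so I did not confirm it, but nothing went near it after the cartridge was picked up.

**What went wrong or disagreed:**
- On the way down the finger ran ahead of the bar and jammed against its front. This pushed about 53 N sideways and 34 N upward on the tool. I backed off and re-centred before the pad reached the cartridge.
- The sliding force was partly below the 4 to 6 N expected. I put this down to sideways friction of the finger on the bar.
- The clamp sprang back slightly more than I predicted after the first release, which is why I touched it again.

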